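# Load the breakfast caddy and slide it to its parking stop

### The arm

A 6-joint arm with a two-finger parallel gripper is mounted at the origin on the work surface. World frame = base frame: x ahead of the robot, y to its left, z up, the work surface at z = 0. Lengths are in m, angles in rad, forces in N, time in s.
With the tool pointing down it reaches from about 0.35 to 0.85 m from the base axis. Payload 8.1 kg.
Tool frame: the origin (TCP) lies at the very end of the fingers, on their centre line; the grasp point (between the pads) lies robot.hold_point_z behind it (robot.hold_point_z is the distance from the TCP to the grasp point, in m); z points along the fingers, y is the direction in which the jaws open and shut (so a half turn about z gives the same grasp; the last joint's range is limited). The gripper opens to 93 mm and grips with 3 to 60 N. Pads are 15 mm wide; open, the fingers measure 128 mm over their backs; the gripper's body (75 mm by 188 mm) begins 65 mm behind the grasp point.
Start: joints at [1.179, 0.13, 1.488, -0, 1.523, -0.085], TCP at [0.181, 0.572, 0.18] pointing down, gripper open.
Joint ranges: [-2.96, 2.96], [-0.89, 2.26], [0.02, 2.5], [-1.34, 4.48], [0, 2.73], [-2.66, 2.66]. Speed limits (rad/s): [2.39, 2.39, 2.79, 3.14, 3.14, 3.14].

### API

Orientations are given as a rotation vector (axis times angle).
In Python, from plant import robot, cams gives the robot as it stands. The module is installed in compiled form; this text tells all that it offers.
- The arm moves only by the tool step_arm, never from a script. Its argument "deltas" is a list of rows, each an object with "offset": the shift along the tool's x, y, z in cm, a list of three; "roll": the turn about the tool's z in rad. In form: [{"offset": [x, y, z], "roll": roll}, ...]. A call has 1 to 12 rows; each row shifts and turns the commanded pose from where the row before left it, along the tool's axes as they then stand; what a row does not reach is not made up. A row lasts 1/8 s, in which the tool goes at most 62.5 mm and 10.7 degrees, less where a joint would pass 70% of its speed; a pose out of reach is approached as far as the arm can. A call with a gripper value outside its range is refused whole. "fingers" is the finger opening in cm, from 0 to 9.3, set as the call begins (left out, the last holds). The fingers move at their own pace and stop on an object; "grip_force" is the grip in N (left out, the last holds). Time passes only in rows, so rows that do not move let the fingers close. It gives the time, the measured TCP pose, the force and the opening at its end, in the units of the state.
- robot.read_state(): the state, without advancing time (a new reading comes with each control period).
- cams.read_camera(name): name is "side" or "top" or "wrist"; returns a dict with "pixels" (420x560x3 uint8, red, green, blue), "fx", "fy", "cx", "cy" (pixels), "extrinsics" (4x4, takes a point from world to camera coordinates). Camera axes: x right, y down, z forward; pixel columns grow to the right and rows downward; lengths in m; the calibration is good to about 2 mm. A picture is of the moment at which its call begins. There is no depth.
- robot.close_job(): hands the job in, once; it reports no verdict.
Trained networks look in a picture, given as the dict that the camera call returned (one of the last four; its "shot" number tells which), for a name from the list of things; names that differ only in an ending like _2 or _b are one class to them, and where a whole thing is asked for, a point or a joint stands for the part that bears it (a point fixed in the world has none). Each returns a list of dicts, best first, with "score" (0 to 1); they miss things now and then, are a little off and sometimes report something else, mostly with a low value. They report only what shows in the picture. A call takes as long as a camera call. They do not tell look-alikes from the thing itself.
- cams.boxes_of(picture, thing): "xy" ([column, row] in pixels, amid what is visible of it).
- cams.silhouettes(picture, thing): "mask" (420x560 bool, what is visible of it) and "xy" ([column, row] in pixels, amid what is visible of it).
- cams.pinpoint(picture, thing): "xy" ([column, row] in pixels: a listed point, or the origin of a listed thing).
The state is a dict: "t": time; "q": joint angles; "dq": joint speeds; "joint_torque": joint torques, N m; "tool_pos": TCP position; "orientation": TCP orientation; "force": force on the tool from outside, world axes, zero at the start; "wrist_torque": the same for the moment, N m; "opening": finger opening in m.
Only numpy, scipy, OpenCV 4.12 (cv2) and the standard library are available. Lean on these libraries where they do the work, as an engineer would, in place of code of your own. Each camera call takes 0.05 s, during which the arm holds its last target. There are 200 camera calls.

### The job

Put the honey jar, the rectangular tea tin and the aluminium scoop into the steel caddy where it stands on its rail: jar and tin upright, scoop lying flat on the caddy floor open side up, everything inside the walls, and set the glass jar down gently. Only when all three are in and released, slide the caddy along the rail, away from the robot, until it is fully home at the end stop. Leave the shaker, bowl and spoon where they are.

Things in the scene. Friction and masses are not known exactly. Their poses are not given: they have to be found in the camera images.
- jar: closed amber glass honey jar with a brass screw lid, round, 52 mm diameter, 90 mm tall; stands upright; origin at the centre of its underside, z up; about 0.3 kg
- tin: closed rectangular steel tea tin with a darker lid, 80 mm long (its x) by 45 mm wide (its y) by 85 mm tall; stands upright; origin at the centre of its underside, z up; about 0.2 kg
- scoop: aluminium scoop lying flat, open side up, 142 mm long along its x: square-sided flat-bottomed bowl from x = -5 to +67 mm, 46 mm wide (y), 30 mm tall, walls 3 mm, open at the +x end; handle from x = -5 to -75 mm, 16 mm wide, 10 mm thick, its centre line 24 mm above the underside; origin in the plane of the underside; about 0.11 kg
- scoop_grip (a point): point on the scoop's handle centre line, 27 mm behind (-x of) the scoop's origin and 24 mm above its underside, a good place to pinch the handle across its 16 mm width
- scoop_end (a point): free end of the scoop's handle, 75 mm behind the scoop's origin, 24 mm above its underside
- rail: fixed low aluminium rail, 50 mm wide and 14 mm high, from x = -160 to +290 mm of its own frame (origin on the work surface); its x axis is the sliding direction, leading away from the robot; at the far end a stop plate 90 mm wide and 50 mm high. It carries the caddy
- caddy (a joint): position of the caddy along the rail in m: 0 at the near end, 0.16 fully home against the far end stop; it moves along the rail's +x, with about 3 N of friction, and stays where it is left
- caddy_in (a point): centre of the caddy's inner floor, 22 mm above the work surface; moves with the caddy; axes as the rail's. The caddy is an open steel tray, inside 222 mm along x and 172 mm along y, walls 4 mm thick rising 41 mm above this floor
- caddy_handle (a point): middle of the caddy's handle: a round steel bar 10 mm thick and 90 mm long along the rail's y, carried on two uprights above the near (-x) end wall, 113 mm to -x of the floor centre; the bar's axis is 103 mm above the work surface; can be pinched from above. Moves with the caddy
- shaker: bystander: small waisted wooden salt shaker, 38 mm diameter, 64 mm tall, origin under its centre
- bowl: bystander: round navy ceramic bowl, 130 mm diameter, 55 mm tall, origin under its centre
- spoon: bystander: steel teaspoon lying along its x, 130 mm long, origin under its middle
Not all that is in view belongs to the job. There is more than one size of the tin; the one meant has the size given above.

How it is judged:
By the outcome, as a careful person would: the job done as asked, in the order asked, and still so for the second after the job is handed in, with the robot touching nothing.
It also fails if it takes over 72 s, if anything falls off the work surface, if the arm or the gripper's body presses on something with over 40 N, if the wrist force passes 120 N, or if a joint passes its speed limit or range.

## Working session

There is one attempt and no reset: what is moved stays moved. The work goes in short steps, Python scripts to look and compute and a tool call to move; the robot and the scene stay as the last step left them, time stands still between calls to the robot, and variables do not carry over. Pictures are saved under pics/ and viewed, about 8 in all and at most 12, crops included, and the job is handed in when it is done.

Besides the shell and the picture viewer there is one more tool, called after "Request:" in YAML: its name, and indented under it one key for each argument. step_arm: Moves the arm, as the interface text tells. Its arguments: {"type":"object","properties":{"deltas":{"type":"array"},"fingers":{"type":"number"},"grip_force":{"type":"number"}},"required":["deltas"]}

```bash
mkdir -p pics; cat > h.py <<'E'
import numpy as np, cv2
from plant import robot, cams
def ray(p,xy):
    E=np.array(p["extrinsics"]);R=E[:3,:3];t=E[:3,3]
    d=R.T@np.array([(xy[0]-p["cx"])/p["fx"],(xy[1]-p["cy"])/p["fy"],1.]);return -R.T@t,d
def atz(p,xy,z):
    o,d=ray(p,xy);return o+d*(z-o[2])/d[2]
def proj(p,X):
    E=np.array(p["extrinsics"]);c=E[:3,:3]@np.array(X)+E[:3,3]
    return np.array([p["fx"]*c[0]/c[2]+p["cx"],p["fy"]*c[1]/c[2]+p["cy"]])
def save(p,n,box=None,s=1):
    im=cv2.cvtColor(p["pixels"],cv2.COLOR_RGB2BGR)
    if box: im=im[box[1]:box[3],box[0]:box[2]]
    cv2.imwrite("pics/"+n,cv2.resize(im,None,fx=s,fy=s,interpolation=cv2.INTER_CUBIC))
Z=dict(jar=0,tin=0,scoop=0,scoop_grip=.024,scoop_end=.024,caddy_in=.022,caddy_handle=.103,rail=0,shaker=0,bowl=0,spoon=0)
E
python3 - <<'E'
from h import *
np.set_printoptions(precision=3,suppress=True)
print(robot.hold_point_z,robot.read_state())
for c in("top","side"):
    p=cams.read_camera(c);save(p,c+"1.png");print(c,ray(p,(280,210)))
    for k in Z:
        for r in cams.pinpoint(p,k)[:3]: print(c,k,np.round(r["xy"]),round(r["score"],2),atz(p,r["xy"],Z[k]))
E
```

```text
0.0188 {'t': 0.0, 'q': array([ 1.179,  0.131,  1.489,  0.   ,  1.523, -0.085]), 'dq': array([-0.001, -0.   ,  0.001, -0.   , -0.001, -0.001]), 'joint_torque': array([  0.001, -55.984, -49.177,   0.077,   0.035,  -0.   ]), 'tool_pos': array([0.181, 0.571, 0.179]), 'orientation': array([-0.48 , -3.104,  0.003]), 'force': array([ 0.023, -0.029,  0.045]), 'wrist_torque': array([ 0.008, -0.016, -0.006]), 'opening': 0.0929836529321352}
top (array([ 0.39 , -0.004,  1.02 ]), array([ 0.216,  0.028, -0.976]))
top jar [317. 277.] 0.57 [ 0.46 -0.07  0.  ]
top jar [190. 248.] 0.4 [0.513 0.233 0.   ]
top tin [412. 270.] 0.86 [ 0.488 -0.29   0.   ]
top tin [405. 334.] 0.71 [ 0.341 -0.273  0.   ]
top scoop [383. 204.] 0.98 [ 0.642 -0.223  0.   ]
top scoop_grip [394. 210.] 0.79 [ 0.622 -0.242  0.024]
top scoop_end [404. 224.] 0.79 [ 0.59  -0.267  0.024]
top caddy_in [393. 212.] 0.23 [ 0.62  -0.241  0.022]
top caddy_handle [166. 283.] 0.84 [0.426 0.252 0.103]
top rail [194. 248.] 0.63 [0.515 0.222 0.   ]
top shaker [365. 248.] 0.69 [ 0.535 -0.181  0.   ]
top bowl [326. 150.] 0.8 [ 0.775 -0.082  0.   ]
[... 175 characters left out ...]
[241. 269.] 0.96 [ 0.459 -0.079  0.   ]
side tin [280. 336.] 0.87 [ 0.48  -0.294  0.   ]
side tin [216. 350.] 0.71 [ 0.341 -0.278  0.   ]
side tin [317. 303.] 0.45 [ 0.593 -0.241  0.   ]
side scoop [331. 289.] 0.74 [ 0.64  -0.215  0.   ]
side scoop_grip [324. 292.] 0.8 [ 0.611 -0.235  0.024]
side scoop_end [318. 303.] 0.97 [ 0.586 -0.259  0.024]
side caddy_in [234. 184.] 0.82 [0.533 0.228 0.022]
side caddy_handle [193. 167.] 0.92 [0.423 0.24  0.103]
side rail [226. 188.] 0.74 [0.511 0.243 0.   ]
side shaker [287. 292.] 0.84 [ 0.538 -0.188  0.   ]
side bowl [355. 235.] 0.56 [ 0.779 -0.073  0.   ]
side bowl [326. 293.] 0.29 [ 0.624 -0.222  0.   ]
side spoon [298. 225.] 0.73 [0.651 0.016 0.   ]
```

View pics/top1.png

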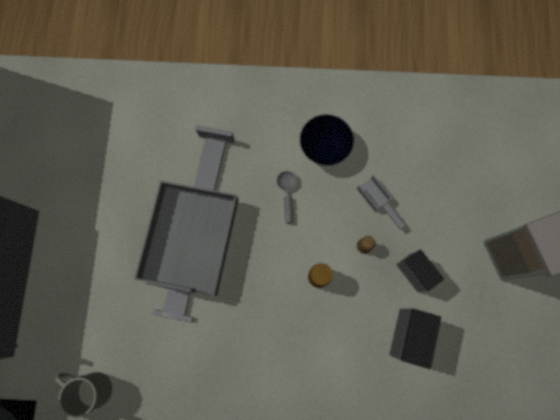

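View pics/side1.png

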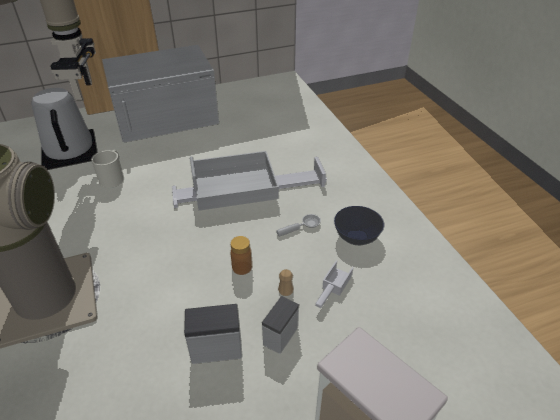

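The top view shows the caddy at about (190,240), jar (320,275), scoop (383,204) and shaker (366,244). The tin candidates are the smaller one at (420,270) and the larger at (415,338). I'll measure the two lids, the scoop axis and the caddy corners next.

```bash
python3 - <<'E'
from h import *
np.set_printoptions(precision=3,suppress=True)
p=cams.read_camera("top");g=cv2.cvtColor(p["pixels"],cv2.COLOR_RGB2GRAY)
save(p,"tins.png",(360,160,480,400),2.5)
for r in cams.silhouettes(p,"tin")[:3]:
    m=r["mask"];print("tin",r["xy"],r["score"],m.sum())
    v=g[m];th,_=cv2.threshold(v.reshape(-1,1),0,255,cv2.THRESH_OTSU)
    l=(m&(g<th)).astype(np.uint8);l=cv2.morphologyEx(l,cv2.MORPH_OPEN,np.ones((3,3)))
    c=max(cv2.findContours(l,0,2)[0],key=cv2.contourArea)
    for z in(.085,.1):
        w=np.array([atz(p,q,z)[:2] for q in c[:,0]],np.float32)*1000
        (cx,cy),s,a=cv2.minAreaRect(w);print(th,z,cx,cy,s,a)
for n in("caddy","scoop","jar","rail"):
  for r in cams.silhouettes(p,n)[:2]:
    m=r["mask"].astype(np.uint8);c=max(cv2.findContours(m,0,2)[0],key=cv2.contourArea)
    z={"caddy":.063,"scoop":.024,"jar":.09,"rail":.014}[n]
    w=np.array([atz(p,q,z)[:2] for q in c[:,0]],np.float32)*1000
    print(n,r["score"],r["xy"],cv2.minAreaRect(w),cv2.boxPoints(cv2.minAreaRect(w)).tolist())
E
```

```text
tin [414.9, 336.5] 0.95 2199
42.0 0.085 340.24407958984375 -281.7000732421875 (62.2933235168457, 104.7536849975586) 76.99888610839844
42.0 0.1 341.0459899902344 -277.2496032714844 (61.29451370239258, 103.07400512695312) 76.99888610839844
tin [419.2, 269.7] 0.71 1195
44.0 0.085 480.62774658203125 -289.66400146484375 (78.82209777832031, 46.51750564575195) 38.33747100830078
44.0 0.1 479.17864990234375 -285.0859069824219 (77.55823516845703, 45.77164840698242) 38.33740997314453
caddy 0.71 [368.1, 243.8] ((532.595458984375, -171.49754333496094), (32.39507293701172, 40.11056900024414), 46.57157897949219) [[506.89569091796875, -169.47378540039062], [536.0253295898438, -197.04769897460938], [558.2952270507812, -173.52130126953125], [529.1655883789062, -145.9473876953125]]
caddy 0.59 [187.1, 240.5] ((530.0472412109375, 224.55538940429688), (189.19863891601562, 233.74070739746094), 82.26905822753906) [[401.5135498046875, 146.5374755859375], [633.1296997070312, 115.09435272216797], [658.5809326171875, 302.57330322265625], [426.96478271484375, 334.01641845703125]]
scoop 0.85 [378.8, 195.7] ((634.349365234375, -218.17578125), (142.91363525390625, 56.824440002441406), 37.73569869995117) [[560.449462890625, -239.43917846679688], [595.2271728515625, -284.37835693359375], [708.249267578125, -196.91238403320312], [673.4715576171875, -151.97320556640625]]
jar 0.95 [317.3, 275.5] ((458.8499450683594, -70.82459259033203), (50.498897552490234, 53.08354949951172), 2.733259916305542) [[432.363525390625, -45.51706314086914], [434.8948974609375, -98.54022979736328], [485.33636474609375, -96.13212585449219], [482.80499267578125, -43.10895538330078]]
rail 0.74 [190.5, 234.0] ((582.1399536132812, 230.93252563476562), (198.40036010742188, 463.7604064941406), 82.2752456665039) [[339.03009033203125, 163.80059814453125], [798.5819702148438, 101.46455383300781], [825.2498168945312, 298.064453125], [365.69793701171875, 360.4005126953125]]
```

View pics/tins.png

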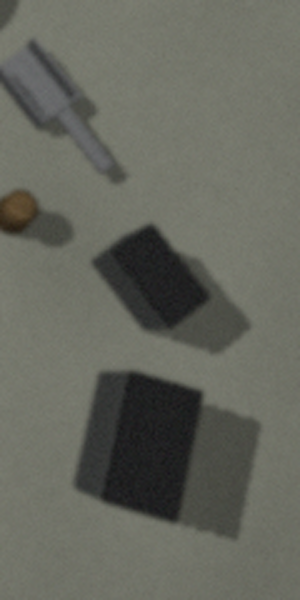

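Candidates: the tin at (420,270) measures 79×46 mm at lid height, and the tin at (415,338) measures 105×62 mm. The crop confirms the smaller one at (420,270) is the one meant. The scoop goes first because it lies low and needs a clear caddy.

```bash
cat >> h.py <<'E'
from scipy.spatial.transform import Rotation as Ro
import json
def plan(x,y,z,psi,step=.055,st=None):
    """rows to bring TCP to x,y,z with jaw axis at psi deg (exact angle, not mod pi)"""
    s=robot.read_state() if st is None else st
    if st is None:
        pos=np.array(s["tool_pos"]);Y=Ro.from_rotvec(s["orientation"]).as_matrix()[:,1];cur=np.degrees(np.arctan2(Y[1],Y[0]))
    else: pos,cur=np.array(st[:3]),st[3]
    d=np.array([x,y,z])-pos;da=(psi-cur+180)%360-180
    n=max(int(np.ceil(np.linalg.norm(d)/step)),int(np.ceil(abs(da)/10)),1)
    rows=[];p=pos.copy();a=cur
    for i in range(n):
        want=pos+d*(i+1)/n-p
        ty=np.array([np.cos(np.radians(a)),np.sin(np.radians(a)),0]);tz=np.array([0,0,-1.]);tx=np.cross(ty,tz)
        o=np.round([want@tx*100,want@ty*100,want@tz*100],1);r=round(-np.radians((cur+da*(i+1)/n)-a),2)
        p=p+(tx*o[0]+ty*o[1]+tz*o[2])/100;a-=np.degrees(r)
        rows.append('{"offset":[%g,%g,%g],"roll":%g}'%(*o,r))
    for k in range(0,n,12): print("["+",".join(rows[k:k+12])+"]")
    print("end",np.round(p,4),round(a,1));return [*p,a]
E
python3 -c "
from h import *
plan(.616,-.236,.19,-51.5)"
```

```text
[{"offset":[-3.9,-3.8,-0.1],"roll":0.13},{"offset":[-4.3,-3.2,-0],"roll":0.12},{"offset":[-4.7,-2.7,-0.1],"roll":0.13},{"offset":[-5,-2,-0],"roll":0.13},{"offset":[-5.2,-1.4,-0.1],"roll":0.13},{"offset":[-5.3,-0.7,-0.1],"roll":0.12},{"offset":[-5.4,-0.1,-0],"roll":0.13},{"offset":[-5.4,0.7,-0.1],"roll":0.13},{"offset":[-5.2,1.3,-0],"roll":0.13},{"offset":[-5,2,-0.1],"roll":0.12},{"offset":[-4.8,2.6,-0.1],"roll":0.13},{"offset":[-4.3,3.2,-0],"roll":0.13}]
[{"offset":[-4,3.7,-0.1],"roll":0.12},{"offset":[-3.4,4.2,-0],"roll":0.13},{"offset":[-2.9,4.5,-0.1],"roll":0.13},{"offset":[-2.2,4.9,-0],"roll":0.13},{"offset":[-1.6,5.2,-0.1],"roll":0.12}]
end [ 0.6163 -0.236   0.1899] -51.3
```

Request:
step_arm:
  deltas:
    - {"offset":[-3.9,-3.8,-0.1],"roll":0.13}
    - {"offset":[-4.3,-3.2,0],"roll":0.12}
    - {"offset":[-4.7,-2.7,-0.1],"roll":0.13}
    - {"offset":[-5,-2,0],"roll":0.13}
    - {"offset":[-5.2,-1.4,-0.1],"roll":0.13}
    - {"offset":[-5.3,-0.7,-0.1],"roll":0.12}
    - {"offset":[-5.4,-0.1,0],"roll":0.13}
    - {"offset":[-5.4,0.7,-0.1],"roll":0.13}
    - {"offset":[-5.2,1.3,0],"roll":0.13}
    - {"offset":[-5,2,-0.1],"roll":0.12}
    - {"offset":[-4.8,2.6,-0.1],"roll":0.13}
    - {"offset":[-4.3,3.2,0],"roll":0.13}
  fingers: 5
  grip_force: 20

```text
t: 3.0
tool_pos: [0.4892, 0.0002, 0.1873]
orientation: [2.5, 1.901, 0.001]
force: [-0.2, 0.5, 0.0]
opening: 0.0497
```

Request:
step_arm:
  deltas:
    - {"offset":[-4,3.7,-0.1],"roll":0.12}
    - {"offset":[-3.4,4.2,0],"roll":0.13}
    - {"offset":[-2.9,4.5,-0.1],"roll":0.13}
    - {"offset":[-2.2,4.9,0],"roll":0.13}
    - {"offset":[-1.6,5.2,-0.1],"roll":0.12}
    - {"offset":[0,0,0],"roll":0}

```text
t: 3.75
tool_pos: [0.6163, -0.2393, 0.1877]
orientation: [-2.966, -1.032, 0.003]
force: [-0.2, 0.7, -0.0]
opening: 0.0503
```

```bash
python3 - <<'E'
from h import *
np.set_printoptions(precision=4,suppress=True)
p=cams.read_camera("wrist");save(p,"w1.png");print(ray(p,(280,210)))
for k in("scoop","scoop_grip","scoop_end"):
    for r in cams.pinpoint(p,k)[:2]: print(k,r["xy"],r["score"],atz(p,r["xy"],Z[k]))
for r in cams.silhouettes(p,"scoop")[:1]:
    m=r["mask"].astype(np.uint8);c=max(cv2.findContours(m,0,2)[0],key=cv2.contourArea)
    w=np.array([atz(p,q,.027)[:2] for q in c[:,0]],np.float32)*1000
    print(cv2.minAreaRect(w))
plan(.616,-.236,.07,-51.5)
E
```

```text
(array([ 0.6786, -0.1894,  0.394 ]), array([-0.2259, -0.1851, -0.9564]))
scoop [276.4, 147.6] 0.84 [ 0.6409 -0.2165  0.    ]
scoop_grip [275.4, 176.5] 0.81 [ 0.618  -0.2333  0.024 ]
scoop_end [280.8, 218.1] 0.9 [ 0.5843 -0.2677  0.024 ]
((637.45556640625, -218.8959197998047), (139.43101501464844, 47.217063903808594), 38.37954330444336)
[{"offset":[-0,0,4],"roll":0},{"offset":[-0.1,0,4],"roll":0},{"offset":[0,0.1,4.1],"roll":0}]
end [ 0.6161 -0.2363  0.0696] -51.2
```

View pics/w1.png

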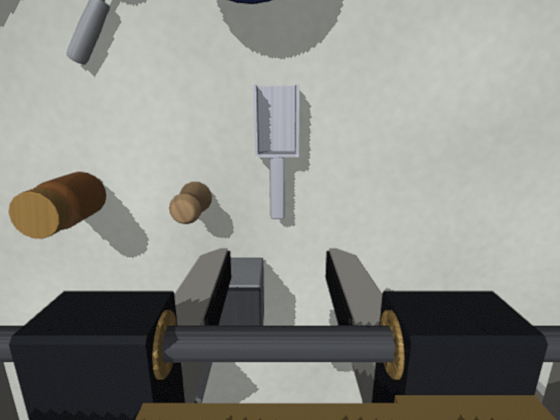

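The wrist view shows the scoop handle upright between the jaws at columns 272–283, rows 158–218, with the shaker at (187,205) clear of the fingers. I'll descend to z = 0.012.

```bash
python3 -c "
from h import *
s=plan(.617,-.235,.012,-51.6,.04)"
```

```text
[{"offset":[0,0,3.6],"roll":0},{"offset":[0,0,3.5],"roll":0},{"offset":[0,0,3.6],"roll":0},{"offset":[0,0,3.6],"roll":0.01},{"offset":[0,0.1,3.6],"roll":-0}]
end [ 0.6169 -0.2356  0.0116] -51.8
```

Request:
step_arm:
  deltas:
    - {"offset":[0,0,3.6],"roll":0}
    - {"offset":[0,0,3.5],"roll":0}
    - {"offset":[0,0,3.6],"roll":0}
    - {"offset":[0,0,3.6],"roll":0}
    - {"offset":[0,0,3.5],"roll":0}
    - {"offset":[0,0,0],"roll":0}

```text
t: 4.75
tool_pos: [0.6135, -0.2336, 0.0091]
orientation: [-2.96, -1.041, 0.007]
force: [0.4, -0.1, 0.3]
opening: 0.0501
```

Request:
step_arm:
  deltas:
    - {"offset":[0,0,0],"roll":0}
    - {"offset":[0,0,0],"roll":0}
    - {"offset":[0,0,0],"roll":0}
    - {"offset":[0,0,0],"roll":0}
    - {"offset":[0,0,0],"roll":0}
  fingers: 0
  grip_force: 25

```text
t: 5.38
tool_pos: [0.6164, -0.2361, 0.0121]
orientation: [2.964, 1.04, 0.0]
force: [-0.0, -0.2, -0.5]
opening: 0.0046
```

Request:
step_arm:
  deltas:
    - {"offset":[0,0,-1],"roll":0}
    - {"offset":[0,0,-4],"roll":0}
    - {"offset":[0,0,-5],"roll":0}
    - {"offset":[0,0,-5],"roll":0}

```text
t: 5.88
tool_pos: [0.6161, -0.2359, 0.1641]
orientation: [2.964, 1.04, 0.0]
force: [1.4, -0.5, 0.3]
opening: 0.0005
```

```bash
python3 - <<'E'
from h import *
# caddy target: centre and axes
c=np.array([.534,.228]);a=np.radians(-7.7);ex=np.array([np.cos(a),np.sin(a)]);ey=np.array([-ex[1],ex[0]])
g=c+ex*(-.007)+ey*(-.045);print(g)
s=plan(g[0],g[1],.17,-97.7)
p=cams.read_camera("wrist");save(p,"w2.png")
p=cams.read_camera("top")
for k in("caddy_handle",):
    for r in cams.pinpoint(p,k)[:1]: print(k,r["score"],atz(p,r["xy"],Z[k]))
E
```

```text
[0.52103374 0.18434366]
[{"offset":[2.4,-4.8,-0.1],"roll":0.1},{"offset":[1.8,-5.1,-0],"roll":0.1},{"offset":[1.4,-5.2,-0.1],"roll":0.1},{"offset":[0.8,-5.3,-0.1],"roll":0.1},{"offset":[0.2,-5.4,-0.1],"roll":0.11},{"offset":[-0.3,-5.4,-0],"roll":0.1},{"offset":[-0.8,-5.3,-0.1],"roll":0.1},{"offset":[-1.4,-5.2,-0.1],"roll":0.1}]
end [0.5209 0.1842 0.1701] -97.7
caddy_handle 0.64 [0.4218964  0.24769012 0.103     ]
```

View pics/w2.png

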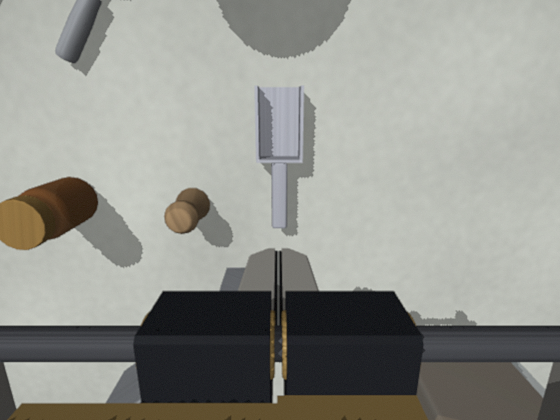

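The fingers closed on nothing, and the scoop still lies on the table with its handle at (279,165–228). I'll measure again and check the hand geometry.

```bash
python3 - <<'E'
from h import *
np.set_printoptions(precision=4,suppress=True)
s=robot.read_state();print(s["tool_pos"],s["orientation"],s["opening"])
for c in("wrist","side","top"):
    p=cams.read_camera(c)
    print(c,"TCP px",proj(p,s["tool_pos"]))
    for k in("scoop","scoop_grip","scoop_end"):
        for r in cams.pinpoint(p,k)[:1]: print(k,r["xy"],r["score"],atz(p,r["xy"],Z[k]),"proj grip")
    if c=="side":save(p,"s2.png",(220,180,420,330),4)
E
```

```text
[ 0.619  -0.2372  0.1677] [2.9587 1.0379 0.0097] 0.0006607796882574298
wrist TCP px [278.8952 235.1543]
scoop [277.5, 153.1] 0.6 [ 0.6433 -0.2182  0.    ] proj grip
scoop_grip [271.7, 182.9] 0.61 [ 0.6178 -0.2307  0.024 ] proj grip
scoop_end [276.0, 155.7] 0.7 [ 0.6426 -0.2166  0.024 ] proj grip
side TCP px [331.6832 248.9075]
scoop [327.8, 289.9] 0.94 [ 0.6321 -0.2151  0.    ] proj grip
scoop_grip [326.0, 291.5] 0.84 [ 0.6166 -0.2349  0.024 ] proj grip
scoop_end [322.7, 302.7] 0.87 [ 0.5962 -0.2613  0.024 ] proj grip
top TCP px [408.0417 196.4188]
scoop [381.6, 207.1] 0.7 [ 0.6344 -0.2192  0.    ] proj grip
scoop_end [190.1, 239.3] 0.31 [0.531  0.2283 0.024 ] proj grip
```

View pics/s2.png

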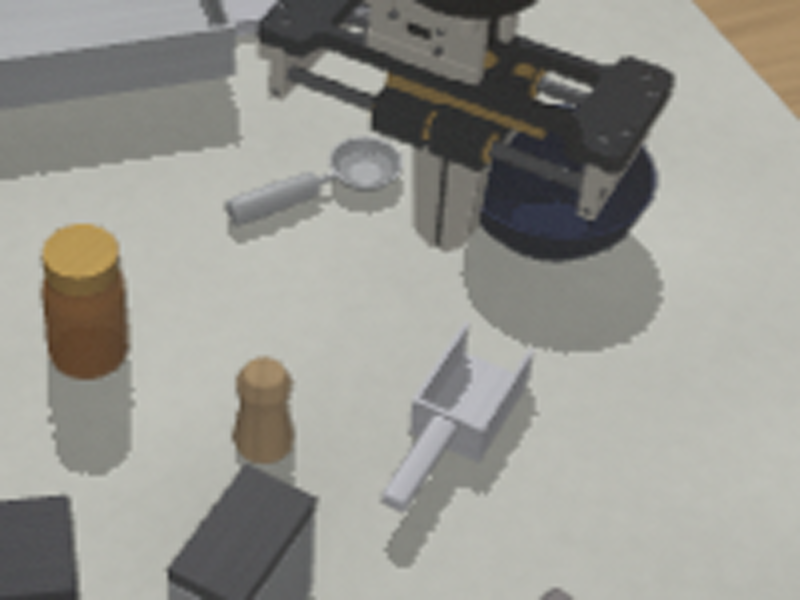

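```bash
python3 - <<'E'
from h import *
s=robot.read_state();print(s["tool_pos"],s["dq"])
for c in("wrist","side"):
    p=cams.read_camera(c)
    if c=="side": save(p,"s3.png",(300,190,360,260),8)
    for d in(0,.005,.01,.015,.02,.025): print(c,d,proj(p,np.array(s["tool_pos"])+[0,0,d]))
E
```

```text
[ 0.61615802 -0.23589544  0.16157102] [ 9.53494854e-05 -3.79018896e-03 -4.08735406e-03  1.99975637e-04
 -1.25182240e-03 -7.69573048e-04]
wrist 0 [278.92020215 235.1100216 ]
wrist 0.005 [278.94316056 237.98724593]
wrist 0.01 [278.96716121 240.99508827]
wrist 0.015 [278.99227674 244.14264976]
wrist 0.02 [279.01858666 247.43989716]
wrist 0.025 [279.04617825 250.89776826]
side 0 [330.00121579 250.82223386]
side 0.005 [330.16022808 249.18921664]
side 0.01 [330.32029565 247.54536186]
side 0.015 [330.48142906 245.89056126]
side 0.02 [330.64363898 244.22470516]
side 0.025 [330.80693623 242.54768239]
```

View pics/s3.png

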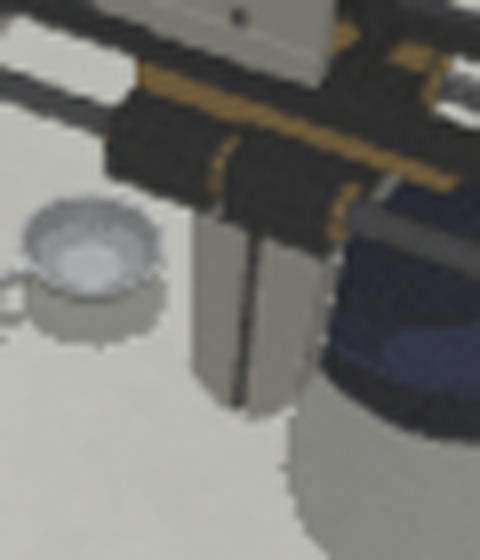

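Two views agree that the real fingertips sit about 25 mm above the reported TCP: at (330.6,242) in the side view against a projected row of 251, and at row 250 against 235 in the wrist view. That explains the miss, since the fingers closed above the handle. From here I plan with true tip z = reported z + 0.025, and I'll check it by force as I descend.

Request:
step_arm:
  deltas:
    - {"offset":[0,0.1,4],"roll":0}
    - {"offset":[0,0,4],"roll":0}
    - {"offset":[0,0,4],"roll":0}
    - {"offset":[0,0,2.5],"roll":0}
    - {"offset":[0,0,1.2],"roll":0}
    - {"offset":[0,0,1],"roll":0}
    - {"offset":[0,0,0.4],"roll":0}
    - {"offset":[0,0,0],"roll":0}
  fingers: 5

```text
t: 7.72
tool_pos: [0.6174, -0.237, -0.0084]
orientation: [2.964, 1.04, 0.001]
force: [0.4, -0.1, 0.0]
opening: 0.0497
```

Request:
step_arm:
  deltas:
    - {"offset":[0,0,0],"roll":0}
    - {"offset":[0,0,0],"roll":0}
    - {"offset":[0,0,0],"roll":0}
    - {"offset":[0,0,0],"roll":0}
    - {"offset":[0,0,0],"roll":0}
  fingers: 0
  grip_force: 25

```text
t: 8.35
tool_pos: [0.6169, -0.2368, -0.0091]
orientation: [2.964, 1.04, -0.0]
force: [0.8, 1.2, 0.4]
opening: 0.0047
```

```bash
python3 - <<'E'
from h import *
s=robot.read_state();print(s["tool_pos"],s["opening"],s["force"])
a=cams.read_camera("wrist");b=cams.read_camera("side")
A=a["pixels"][60:300,130:430];B=cv2.resize(b["pixels"][220:320,270:390],None,fx=3.2,fy=3.2,interpolation=2)
B=cv2.resize(b["pixels"][230:310,280:380],(500,400),interpolation=2)
A=cv2.resize(A,(300,400)) if 0 else cv2.resize(a["pixels"][80:300,200:360],(291,400))
cv2.imwrite("pics/c4.png",cv2.cvtColor(np.hstack([A,B]),cv2.COLOR_RGB2BGR))
for d in(0,.025):print(proj(a,np.array(s["tool_pos"])+[0,0,d]),proj(b,np.array(s["tool_pos"])+[0,0,d]))
E
```

```text
[ 0.61691235 -0.23676235 -0.00905599] 0.00474814297110109 [0.80390315 1.1940754  0.38223533]
[278.95651975 235.13070346] [325.58642549 300.936107  ]
[279.10793687 250.91161796] [326.24330798 294.26192013]
```

View pics/c4.png

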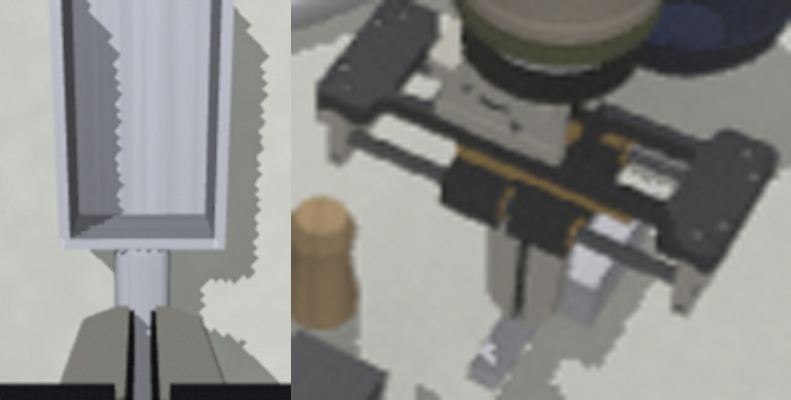

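```bash
python3 - <<'E'
from h import *
s=robot.read_state();t=np.array(s["tool_pos"])
a=cams.read_camera("wrist");b=cams.read_camera("side");print(s["opening"],robot.read_state()["opening"])
f=.0075*np.array([.784,.62,0]);
for d in(.025,.03,.035,.04,.045):print(d,proj(a,t+f+[0,0,d]),proj(b,t-f+[0,0,d]))
for z in (.019,.029,.024):print(z,proj(a,[.617,-.235,z]),proj(a,np.array([.617,-.235,z])+f))
E
```

```text
0.0007486723554626905 0.0007045709421421944
0.025 [279.24205108 238.69338476] [324.77608296 296.49518854]
0.03 [279.28034361 242.05530619] [324.90596938 295.13707645]
0.035 [279.32062013 245.5914136 ] [325.03664553 293.77070675]
0.04 [279.36303893 249.31560424] [325.16811865 292.3960039 ]
0.045 [279.4077756  253.24329414] [325.30039604 291.01289143]
0.019 [276.79640113 251.20328032] [276.86181105 238.74447085]
0.029 [276.74796009 258.79608792] [276.81624551 245.77018264]
0.024 [276.7727959  254.90324176] [276.83961374 242.16705568]
```

With the 7.5 mm half-width of the pad included, both cameras give an offset of about 40 mm, so the fingertips are at z ≈ 0.031, just above the 29 mm handle top. I'll open, then go down in small force-checked steps.

Request:
step_arm:
  deltas:
    - {"offset":[0,0,0],"roll":0}
    - {"offset":[0,0,0],"roll":0}
    - {"offset":[0,0,0],"roll":0}
    - {"offset":[0,0,0],"roll":0}
    - {"offset":[0,0,0.5],"roll":0}
    - {"offset":[0,0,0.5],"roll":0}
  fingers: 4

```text
t: 9.3
tool_pos: [0.6168, -0.2367, -0.0195]
orientation: [-2.964, -1.04, 0.0]
force: [-0.1, 0.4, -0.7]
opening: 0.0401
```

Request:
step_arm:
  deltas:
    - {"offset":[0,0,0.3],"roll":0}
    - {"offset":[0,0,0.3],"roll":0}
    - {"offset":[0,0,0],"roll":0}

```text
t: 9.68
tool_pos: [0.6167, -0.2366, -0.0255]
orientation: [-2.964, -1.04, 0.001]
force: [0.8, -0.6, -0.4]
opening: 0.04
```

Request:
step_arm:
  deltas:
    - {"offset":[0,0,0],"roll":0}
    - {"offset":[0,0,0],"roll":0}
    - {"offset":[0,0,0],"roll":0}
    - {"offset":[0,0,0],"roll":0}
    - {"offset":[0,0,0],"roll":0}
  fingers: 0
  grip_force: 25

```text
t: 10.3
tool_pos: [0.617, -0.2368, -0.0249]
orientation: [2.964, 1.04, 0.0]
force: [-1.1, 0.2, 1.2]
opening: 0.0161
```

Gripped: the opening is 16.1 mm, which matches the handle width. Lift and carry.

Request:
step_arm:
  deltas:
    - {"offset":[0,0,-1],"roll":0}
    - {"offset":[0,0,-3],"roll":0}
    - {"offset":[0,0,-4],"roll":0}
    - {"offset":[0,0,-4],"roll":0}
    - {"offset":[0,0,-2.5],"roll":0}
    - {"offset":[0,0,0],"roll":0}

```text
t: 11.05
tool_pos: [0.6189, -0.2376, 0.1236]
orientation: [2.961, 1.039, 0.006]
force: [0.0, -0.7, -0.7]
opening: 0.0157
```

```bash
python3 - <<'E'
from h import *
np.set_printoptions(precision=4,suppress=True)
s=robot.read_state();print(s["tool_pos"],s["opening"])
p=cams.read_camera("wrist");dz=s["tool_pos"][2]+.025
for k in("scoop","scoop_end"):
    for r in cams.pinpoint(p,k)[:1]: print(k,r["xy"],r["score"],atz(p,r["xy"],Z[k]+dz)-s["tool_pos"])
p=cams.read_camera("top")
for k in("caddy_in","caddy_handle"):
    for r in cams.pinpoint(p,k)[:2]: print(k,r["score"],atz(p,r["xy"],Z[k]))
c=np.array([.534,.228]);a=np.radians(-7.7);ex=np.array([np.cos(a),np.sin(a)]);ey=np.array([-ex[1],ex[0]])
g=c+ex*(-.007)+ey*(-.045)
plan(g[0],g[1],.13,-97.7)
E
```

```text
[ 0.6189 -0.2376  0.1236] 0.015653835788375335
scoop [279.9, 199.0] 0.97 [0.0241 0.0189 0.025 ]
caddy_in 0.89 [0.5299 0.2286 0.022 ]
caddy_in 0.55 [ 0.4609 -0.0693  0.022 ]
caddy_handle 0.61 [0.4185 0.2421 0.103 ]
[{"offset":[2.4,-4.8,-0.2],"roll":0.1},{"offset":[1.8,-5.1,-0.1],"roll":0.1},{"offset":[1.4,-5.2,-0.2],"roll":0.1},{"offset":[0.8,-5.3,-0.1],"roll":0.1},{"offset":[0.3,-5.4,-0.2],"roll":0.11},{"offset":[-0.3,-5.4,-0.1],"roll":0.1},{"offset":[-0.9,-5.3,-0.2],"roll":0.1},{"offset":[-1.3,-5.2,-0.1],"roll":0.1}]
end [0.5215 0.184  0.1298] -97.7
```

Request:
step_arm:
  deltas:
    - {"offset":[2.4,-4.8,-0.2],"roll":0.1}
    - {"offset":[1.8,-5.1,-0.1],"roll":0.1}
    - {"offset":[1.4,-5.2,-0.2],"roll":0.1}
    - {"offset":[0.8,-5.3,-0.1],"roll":0.1}
    - {"offset":[0.3,-5.4,-0.2],"roll":0.11}
    - {"offset":[-0.3,-5.4,-0.1],"roll":0.1}
    - {"offset":[-0.9,-5.3,-0.2],"roll":0.1}
    - {"offset":[-1.3,-5.2,-0.1],"roll":0.1}
    - {"offset":[0,0,0],"roll":0}
    - {"offset":[0,0,0],"roll":0}

```text
t: 12.6
tool_pos: [0.5222, 0.1832, 0.1311]
orientation: [3.134, -0.209, -0.002]
force: [0.0, -0.2, -1.9]
opening: 0.0156
```

```bash
python3 - <<'E'
from h import *
np.set_printoptions(precision=4,suppress=True)
s=robot.read_state();print(s["tool_pos"],s["opening"])
p=cams.read_camera("wrist");im=p["pixels"].copy()
for k in("caddy_in","scoop"):
    for r in cams.pinpoint(p,k)[:2]: print(k,r["xy"],r["score"],atz(p,r["xy"],.022))
c=np.array([.533,.229]);a=np.radians(-7.7);ex=np.array([np.cos(a),np.sin(a)]);ey=np.array([-ex[1],ex[0]])
q=[]
for sx,sy in((-1,-1),(1,-1),(1,1),(-1,1)):
    q.append(proj(p,[*(c+ex*sx*.111+ey*sy*.086),.063]))
cv2.polylines(im,[np.int32(q)],True,(255,0,0),1);
q=[proj(p,[*(c+ex*sx*.111+ey*sy*.086),.022]) for sx,sy in((-1,-1),(1,-1),(1,1),(-1,1))]
cv2.polylines(im,[np.int32(q)],True,(0,255,0),1);
cv2.imwrite("pics/w5.png",im[:,:,::-1])
E
```

```text
[0.5222 0.1832 0.1311] 0.01562864377521929
caddy_in [225.0, 185.2] 0.71 [0.5364 0.231  0.022 ]
scoop [275.8, 199.5] 0.58 [0.5163 0.1857 0.022 ]
```

View pics/w5.png

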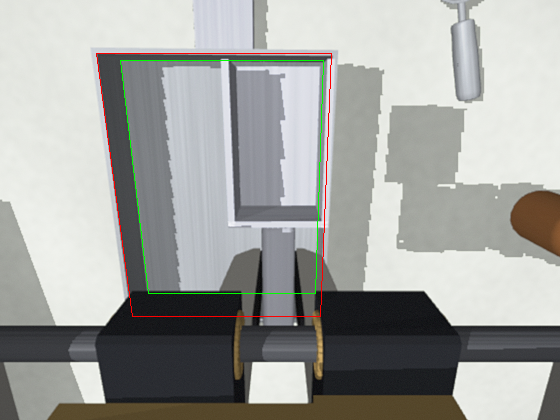

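The overlay of my caddy estimate (red is the rim, green the floor) matches the picture within a few millimetres. The scoop hangs level and aligned over the right half, with its bowl at (275,145). Lowering.

Request:
step_arm:
  deltas:
    - {"offset":[0,-0.3,4],"roll":0}
    - {"offset":[0,0,4],"roll":0}
    - {"offset":[0,0,2.5],"roll":0}
    - {"offset":[0,0,1.5],"roll":0}
    - {"offset":[0,0,0.8],"roll":0}
    - {"offset":[0,0,0],"roll":0}

```text
t: 13.5
tool_pos: [0.5233, 0.1862, 0.0041]
orientation: [-3.134, 0.213, -0.0]
force: [0.2, -0.1, -1.1]
opening: 0.0159
```

Request:
step_arm:
  deltas:
    - {"offset":[0,0,0.2],"roll":0}
    - {"offset":[0,0,0.2],"roll":0}
    - {"offset":[0,0,0],"roll":0}

```text
t: 13.88
tool_pos: [0.5232, 0.1866, 0.0002]
orientation: [-3.134, 0.212, -0.001]
force: [0.3, -0.3, -0.7]
opening: 0.0158
```

Request:
step_arm:
  deltas:
    - {"offset":[0,0,0.2],"roll":0}
    - {"offset":[0,0,0.1],"roll":0}
    - {"offset":[0,0,0],"roll":0}

```text
t: 14.25
tool_pos: [0.5231, 0.1865, -0.0029]
orientation: [-3.134, 0.212, -0.0]
force: [-1.5, 0.0, 1.0]
opening: 0.0157
```

Request:
step_arm:
  deltas:
    - {"offset":[0,0,0],"roll":0}
    - {"offset":[0,0,0],"roll":0}
    - {"offset":[0,0,0],"roll":0}
  fingers: 2.8

```text
t: 14.62
tool_pos: [0.5231, 0.1865, -0.003]
orientation: [3.134, -0.212, 0.0]
force: [-0.3, -0.1, 0.1]
opening: 0.0278
```

Request:
step_arm:
  deltas:
    - {"offset":[0,0,-1],"roll":0}
    - {"offset":[0,0,-3],"roll":0}
    - {"offset":[0,0,-5],"roll":0}
    - {"offset":[0,0,-5],"roll":0}

```text
t: 15.12
tool_pos: [0.5227, 0.1864, 0.1389]
orientation: [3.134, -0.212, -0.0]
force: [0.8, 0.4, 0.3]
opening: 0.0279
```

```bash
python3 - <<'E'
from h import *
np.set_printoptions(precision=4,suppress=True)
print(robot.read_state()["tool_pos"])
p=cams.read_camera("wrist")
for k in("caddy_in","scoop","scoop_end"):
    for r in cams.pinpoint(p,k)[:1]: print(k,r["xy"],r["score"],atz(p,r["xy"],.022+.024*(k=="scoop_end")))
s=plan(.481,-.290,.16,-51.7)
E
```

```text
[0.5227 0.1864 0.1389]
caddy_in [228.5, 185.2] 0.71 [0.5351 0.2325 0.022 ]
scoop [277.8, 158.4] 0.87 [0.5542 0.1821 0.022 ]
scoop_end [281.0, 246.4] 0.8 [0.4755 0.1898 0.046 ]
[{"offset":[0.2,5.3,-0.2],"roll":-0.09},{"offset":[-0.2,5.3,-0.3],"roll":-0.09},{"offset":[-0.7,5.3,-0.2],"roll":-0.09},{"offset":[-1.2,5.2,-0.2],"roll":-0.09},{"offset":[-1.7,5,-0.3],"roll":-0.09},{"offset":[-2.1,4.9,-0.2],"roll":-0.09},{"offset":[-2.5,4.7,-0.2],"roll":-0.09},{"offset":[-2.9,4.5,-0.3],"roll":-0.08},{"offset":[-3.3,4.1,-0.2],"roll":-0.09}]
end [ 0.481  -0.2896  0.1601] -51.9
```

Request:
step_arm:
  deltas:
    - {"offset":[0.2,5.3,-0.2],"roll":-0.09}
    - {"offset":[-0.2,5.3,-0.3],"roll":-0.09}
    - {"offset":[-0.7,5.3,-0.2],"roll":-0.09}
    - {"offset":[-1.2,5.2,-0.2],"roll":-0.09}
    - {"offset":[-1.7,5,-0.3],"roll":-0.09}
    - {"offset":[-2.1,4.9,-0.2],"roll":-0.09}
    - {"offset":[-2.5,4.7,-0.2],"roll":-0.09}
    - {"offset":[-2.9,4.5,-0.3],"roll":-0.08}
    - {"offset":[-3.3,4.1,-0.2],"roll":-0.09}
    - {"offset":[0,0,0],"roll":0}
  fingers: 7.5

```text
t: 16.58
tool_pos: [0.4777, -0.2926, 0.156]
orientation: [-2.97, -1.019, 0.004]
force: [1.1, 1.1, -0.4]
opening: 0.0751
```

```bash
python3 - <<'E'
from h import *
np.set_printoptions(precision=4,suppress=True)
print(robot.read_state()["tool_pos"])
p=cams.read_camera("wrist");g=cv2.cvtColor(p["pixels"],cv2.COLOR_RGB2GRAY)
for r in cams.pinpoint(p,"tin")[:2]: print(r["xy"],r["score"],atz(p,r["xy"],0))
for r in cams.silhouettes(p,"tin")[:2]:
    m=r["mask"];th,_=cv2.threshold(g[m].reshape(-1,1),0,255,cv2.THRESH_OTSU)
    l=cv2.morphologyEx((m&(g<th)).astype(np.uint8),cv2.MORPH_OPEN,np.ones((3,3)))
    c=max(cv2.findContours(l,0,2)[0],key=cv2.contourArea)
    w=np.array([atz(p,q,.085)[:2] for q in c[:,0]],np.float32)*1000
    print(r["xy"],r["score"],m.sum(),cv2.boundingRect(c),cv2.minAreaRect(w))
save(p,"w6.png")
E
```

```text
[ 0.4777 -0.2926  0.156 ]
[193.9, 264.9] 0.6 [ 0.3408 -0.2749  0.    ]
[280.7, 179.7] 0.57 [ 0.4815 -0.2923  0.    ]
[282.7, 193.2] 0.78 5411 (255, 153, 55, 93) ((481.8800964355469, -292.752685546875), (79.89424896240234, 44.02527618408203), 38.38920974731445)
[212.0, 272.5] 0.61 4270 (199, 225, 45, 76) ((404.6091613769531, -287.252197265625), (68.98729705810547, 35.24054718017578), 75.47145080566406)
```

View pics/w6.png

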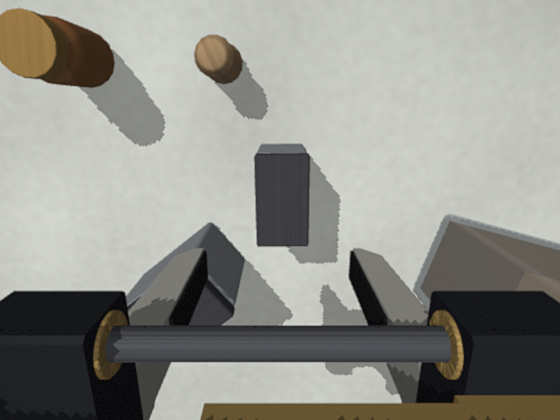

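The tin is centred at (282,200) in the wrist view and measures 80×44 mm, which confirms it. The large tin at (190,270) is clear of the jaws. Next I go down and grip it.

```bash
python3 -c "
from h import *
print(robot.read_state()['tool_pos'])
plan(.482,-.2925,.008,-51.6,.04)"
```

```text
[ 0.47902316 -0.28880128  0.1564708 ]
[{"offset":[0,0.1,3.7],"roll":-0},{"offset":[0,0.1,3.7],"roll":-0},{"offset":[0,0.2,3.7],"roll":-0},{"offset":[0,0.1,3.7],"roll":-0.01}]
end [ 0.4821 -0.2927  0.0085] -51.4
```

Request:
step_arm:
  deltas:
    - {"offset":[0,0.3,4],"roll":0}
    - {"offset":[0,0,4],"roll":0}
    - {"offset":[0,0,4],"roll":0}
    - {"offset":[0,0,2],"roll":0}
    - {"offset":[0,0,1.2],"roll":0}
    - {"offset":[0,0,0],"roll":0}

```text
t: 17.48
tool_pos: [0.4817, -0.292, 0.006]
orientation: [-2.969, -1.026, 0.0]
force: [-1.1, -0.1, -1.0]
opening: 0.0754
```

Request:
step_arm:
  deltas:
    - {"offset":[0,0,0],"roll":0}
    - {"offset":[0,0,0],"roll":0}
    - {"offset":[0,0,0],"roll":0}
    - {"offset":[0,0,0],"roll":0}
  fingers: 3.5
  grip_force: 25

```text
t: 17.98
tool_pos: [0.4819, -0.2927, 0.0065]
orientation: [2.969, 1.025, 0.001]
force: [0.3, -0.6, 2.2]
opening: 0.0448
```

```bash
python3 - <<'E'
from h import *
c=np.array([.533,.229]);a=np.radians(-7.7);ex=np.array([np.cos(a),np.sin(a)]);ey=np.array([-ex[1],ex[0]])
g=c+ex*(-.045)+ey*.040
s=plan(.482,-.2925,.15,-51.6,.05)
s=plan(*g,.15,-97.7,.055,s)
g=c+ex*(.055)+ey*.038;print("jar target",g)
E
```

```text
[{"offset":[0,-0,-4.8],"roll":-0},{"offset":[0,-0,-4.8],"roll":-0},{"offset":[0,-0,-4.7],"roll":-0.01}]
end [ 0.4819 -0.2927  0.1495] -51.3
[{"offset":[3.3,-4,-0],"roll":0.07},{"offset":[3,-4.1,-0],"roll":0.08},{"offset":[2.7,-4.5,-0],"roll":0.07},{"offset":[2.4,-4.5,-0],"roll":0.07},{"offset":[2,-4.8,-0],"roll":0.08},{"offset":[1.7,-4.9,-0],"roll":0.07},{"offset":[1.3,-5,-0],"roll":0.07},{"offset":[0.9,-5,-0],"roll":0.08},{"offset":[0.6,-5.2,-0],"roll":0.07},{"offset":[0.1,-5.1,-0],"roll":0.08},{"offset":[-0.2,-5.2,-0],"roll":0.07}]
end [0.4937 0.275  0.1495] -97.8
jar target [0.59259555 0.25928812]
```

Request:
step_arm:
  deltas:
    - {"offset":[0,0,-1.5],"roll":0}
    - {"offset":[0,0,-4],"roll":0}
    - {"offset":[0,0,-4.8],"roll":0}
    - {"offset":[0,0,-4],"roll":0}

```text
t: 18.48
tool_pos: [0.4816, -0.2923, 0.1516]
orientation: [2.969, 1.025, 0.001]
force: [-0.0, -0.7, -2.1]
opening: 0.0447
```

Request:
step_arm:
  deltas:
    - {"offset":[3.3,-4,0],"roll":0.07}
    - {"offset":[3,-4.1,0],"roll":0.08}
    - {"offset":[2.7,-4.5,0],"roll":0.07}
    - {"offset":[2.4,-4.5,0],"roll":0.07}
    - {"offset":[2,-4.8,0],"roll":0.08}
    - {"offset":[1.7,-4.9,0],"roll":0.07}
    - {"offset":[1.3,-5,0],"roll":0.07}
    - {"offset":[0.9,-5,0],"roll":0.08}
    - {"offset":[0.6,-5.2,0],"roll":0.07}
    - {"offset":[0.1,-5.1,0],"roll":0.08}
    - {"offset":[-0.2,-5.2,0],"roll":0.07}
    - {"offset":[0,0,0],"roll":0}

```text
t: 19.98
tool_pos: [0.498, 0.2786, 0.1493]
orientation: [-3.133, 0.223, 0.001]
force: [0.0, -0.2, -2.0]
opening: 0.0448
```

Request:
step_arm:
  deltas:
    - {"offset":[0,0,0],"roll":0}
    - {"offset":[0,0,3],"roll":0}
    - {"offset":[0,0,3],"roll":0}
    - {"offset":[0,0,0],"roll":0}

```text
t: 20.48
tool_pos: [0.4968, 0.2728, 0.0863]
orientation: [3.13, -0.23, -0.008]
force: [-0.6, -0.1, -3.0]
opening: 0.0449
```

Request:
step_arm:
  deltas:
    - {"offset":[0,0,2.5],"roll":0}
    - {"offset":[0,0,2],"roll":0}
    - {"offset":[0,0,0.8],"roll":0}
    - {"offset":[0,0,0],"roll":0}
    - {"offset":[0,0,0],"roll":0}

```text
t: 21.1
tool_pos: [0.4996, 0.2755, 0.037]
orientation: [-3.133, 0.228, -0.002]
force: [0.4, -0.3, -2.1]
opening: 0.0449
```

Request:
step_arm:
  deltas:
    - {"offset":[0,0,0.2],"roll":0}
    - {"offset":[0,0,0.2],"roll":0}
    - {"offset":[0,0,0],"roll":0}

```text
t: 21.48
tool_pos: [0.4987, 0.2752, 0.0318]
orientation: [3.133, -0.228, -0.0]
force: [0.7, -0.2, -1.8]
opening: 0.045
```

Request:
step_arm:
  deltas:
    - {"offset":[0,0,0.2],"roll":0}
    - {"offset":[0,0,0.1],"roll":0}
    - {"offset":[0,0,0],"roll":0}

```text
t: 21.85
tool_pos: [0.4987, 0.2752, 0.0287]
orientation: [3.133, -0.228, -0.001]
force: [-0.2, 0.5, -2.9]
opening: 0.0445
```

Request:
step_arm:
  deltas:
    - {"offset":[0,0,0.1],"roll":0}
    - {"offset":[0,0,0],"roll":0}

```text
t: 22.1
tool_pos: [0.4991, 0.2753, 0.0285]
orientation: [-3.133, 0.228, -0.001]
force: [-2.0, -1.5, 2.4]
opening: 0.045
```

Request:
step_arm:
  deltas:
    - {"offset":[0,0,0],"roll":0}
    - {"offset":[0,0,0],"roll":0}
    - {"offset":[0,0,0],"roll":0}
    - {"offset":[0,0,-2],"roll":0}
    - {"offset":[0,0,-5],"roll":0}
    - {"offset":[0,0,-5],"roll":0}
    - {"offset":[0,0,0],"roll":0}
  fingers: 5.8

```text
t: 22.98
tool_pos: [0.5027, 0.2769, 0.1555]
orientation: [-3.128, 0.227, -0.016]
force: [0.9, -0.1, -0.4]
opening: 0.058
```

```bash
python3 - <<'E'
from h import *
plan(.459,-.072,.16,-97.7)
E
```

```text
[{"offset":[0.1,5,-0.1],"roll":-0},{"offset":[0.1,5,-0],"roll":-0},{"offset":[0.1,5.1,-0.1],"roll":-0},{"offset":[0.1,5,-0.1],"roll":-0.01},{"offset":[0.1,5,-0],"roll":0},{"offset":[0,5,-0.1],"roll":0},{"offset":[0.1,5.1,-0],"roll":-0}]
end [ 0.4592 -0.0724  0.1595] -97.7
```

Request:
step_arm:
  deltas:
    - {"offset":[0.1,5,-0.1],"roll":0}
    - {"offset":[0,5,0],"roll":0}
    - {"offset":[0.1,5.1,-0.1],"roll":0}
    - {"offset":[0,5,-0.1],"roll":0}
    - {"offset":[0.1,5,0],"roll":0}
    - {"offset":[0,5,-0.1],"roll":0}
    - {"offset":[0,5,0],"roll":0}
    - {"offset":[0,0,0],"roll":0}
    - {"offset":[0,0,0],"roll":0}
  fingers: 7.8

```text
t: 24.1
tool_pos: [0.451, -0.0721, 0.152]
orientation: [-3.133, 0.229, 0.0]
force: [0.8, -0.6, 0.6]
opening: 0.078
```

```bash
python3 - <<'E'
from h import *
np.set_printoptions(precision=4,suppress=True)
s=robot.read_state();print(s["tool_pos"],s["orientation"])
p=cams.read_camera("wrist")
for r in cams.pinpoint(p,"jar")[:2]: print(r["xy"],r["score"],atz(p,r["xy"],0))
t=cams.read_camera("top")
for n in ("tin","scoop"):
  for r in cams.pinpoint(t,n)[:2]: print("top",n,r["xy"],r["score"],atz(t,r["xy"],.022))
for r in cams.silhouettes(p,"jar")[:1]:
    m=r["mask"];h=cv2.cvtColor(p["pixels"],cv2.COLOR_RGB2HSV)
    c=max(cv2.findContours(m.astype(np.uint8),0,2)[0],key=cv2.contourArea);print(r["score"],cv2.boundingRect(c))
    w=np.array([atz(p,q,.09)[:2] for q in c[:,0]],np.float32)*1000;print(cv2.minAreaRect(w))
E
```

```text
[ 0.451  -0.0721  0.152 ] [-3.1327  0.2292  0.0001]
[279.3, 171.9] 0.59 [ 0.463  -0.0755  0.    ]
top tin [166.3, 251.6] 0.79 [0.5002 0.2808 0.022 ]
top tin [401.5, 331.2] 0.55 [ 0.3489 -0.2588  0.022 ]
top scoop [208.9, 231.0] 0.74 [0.5528 0.1869 0.022 ]
0.61 (248, 150, 58, 72)
((468.2799072265625, -73.530517578125), (45.645572662353516, 57.966129302978516), 81.63008880615234)
```

Request:
step_arm:
  deltas:
    - {"offset":[1,0,4],"roll":0}
    - {"offset":[0,0,4],"roll":0}
    - {"offset":[0,0,3.5],"roll":0}
    - {"offset":[0,0,2],"roll":0}
    - {"offset":[0,0,1.1],"roll":0}
    - {"offset":[0,0,0],"roll":0}
    - {"offset":[0,0,0],"roll":0}

```text
t: 25.28
tool_pos: [0.4619, -0.0741, 0.0071]
orientation: [3.133, -0.227, 0.003]
force: [0.4, -0.2, -0.2]
opening: 0.078
```

Request:
step_arm:
  deltas:
    - {"offset":[0,0,0],"roll":0}
    - {"offset":[0,0,0],"roll":0}
    - {"offset":[0,0,0],"roll":0}
    - {"offset":[0,0,0],"roll":0}
  fingers: 4.2
  grip_force: 25

```text
t: 25.78
tool_pos: [0.4613, -0.0738, 0.0063]
orientation: [-3.133, 0.228, -0.001]
force: [0.7, 1.6, 3.3]
opening: 0.051
```

Request:
step_arm:
  deltas:
    - {"offset":[0,0,-1],"roll":0}
    - {"offset":[0,0,-3],"roll":0}
    - {"offset":[0,0,-5],"roll":0}
    - {"offset":[0,0,-4.5],"roll":0}
    - {"offset":[0,0,-1],"roll":0}
    - {"offset":[0,0,0],"roll":0}

```text
t: 26.52
tool_pos: [0.461, -0.0741, 0.1507]
orientation: [3.133, -0.228, 0.001]
force: [-0.6, 0.0, -2.6]
opening: 0.0509
```

```bash
python3 - <<'E'
from h import *
print(robot.read_state()["tool_pos"],robot.read_state()["opening"])
plan(.592,.257,.15,-97.7)
E
```

```text
[ 0.46097852 -0.07406299  0.15074383] 0.050897777510751224
[{"offset":[1.2,-5,0],"roll":-0},{"offset":[1.1,-4.9,0],"roll":-0},{"offset":[1.2,-5,0],"roll":-0},{"offset":[1.2,-4.9,0],"roll":-0.01},{"offset":[1.2,-4.9,0.1],"roll":0},{"offset":[1.2,-5,-0],"roll":0},{"offset":[1.2,-4.9,-0],"roll":-0}]
end [0.5918 0.2568 0.1497] -97.8
```

Request:
step_arm:
  deltas:
    - {"offset":[1.2,-5,0],"roll":0}
    - {"offset":[1.1,-4.9,0],"roll":0}
    - {"offset":[1.2,-5,0],"roll":0}
    - {"offset":[1.2,-4.9,0],"roll":0}
    - {"offset":[1.2,-4.9,0],"roll":0}
    - {"offset":[1.2,-5,0],"roll":0}
    - {"offset":[1.2,-4.9,0],"roll":0}
    - {"offset":[0,0,0],"roll":0}
    - {"offset":[0,0,0],"roll":0}

```text
t: 27.65
tool_pos: [0.5916, 0.2557, 0.1479]
orientation: [3.131, -0.227, -0.007]
force: [-0.4, -0.2, -2.2]
opening: 0.0511
```

Request:
step_arm:
  deltas:
    - {"offset":[0,0,3],"roll":0}
    - {"offset":[0,0,3],"roll":0}
    - {"offset":[0,0,3],"roll":0}
    - {"offset":[0,0,1.5],"roll":0}
    - {"offset":[0,0,0.5],"roll":0}
    - {"offset":[0,0,0],"roll":0}
    - {"offset":[0,0,0],"roll":0}

```text
t: 28.52
tool_pos: [0.5943, 0.2567, 0.0426]
orientation: [-3.132, 0.228, -0.004]
force: [0.3, 1.0, -3.0]
opening: 0.051
```

Request:
step_arm:
  deltas:
    - {"offset":[0,0,0.5],"roll":0}
    - {"offset":[0,0,0.3],"roll":0}
    - {"offset":[0,0,0.2],"roll":0}
    - {"offset":[0,0,0.1],"roll":0}
    - {"offset":[0,0,0],"roll":0}

```text
t: 29.15
tool_pos: [0.5931, 0.2564, 0.0298]
orientation: [3.133, -0.228, -0.0]
force: [-0.0, -0.2, -2.4]
opening: 0.051
```

Request:
step_arm:
  deltas:
    - {"offset":[0,0,0.1],"roll":0}
    - {"offset":[0,0,0.1],"roll":0}
    - {"offset":[0,0,0],"roll":0}

```text
t: 29.52
tool_pos: [0.5934, 0.2565, 0.0284]
orientation: [-3.133, 0.228, -0.001]
force: [-0.5, -0.7, 0.3]
opening: 0.0511
```

Touchdown is soft: the force went from −2.4 to +0.3 N. Release, retreat, and check everything before sliding.

Request:
step_arm:
  deltas:
    - {"offset":[0,0,0],"roll":0}
    - {"offset":[0,0,0],"roll":0}
    - {"offset":[0,0,0],"roll":0}
    - {"offset":[0,0,-1.5],"roll":0}
    - {"offset":[0,0,-4],"roll":0}
    - {"offset":[0,0,-5],"roll":0}
    - {"offset":[0,0,-3],"roll":0}
  fingers: 6.4

```text
t: 30.4
tool_pos: [0.5946, 0.2569, 0.1678]
orientation: [-3.131, 0.228, -0.007]
force: [0.9, -0.5, -0.5]
opening: 0.0644
```

```bash
python3 - <<'E'
from h import *
np.set_printoptions(precision=4,suppress=True)
for c in ("side",):
    p=cams.read_camera(c)
    for n,z in(("jar",.022),("tin",.022),("scoop",.022),("caddy_handle",.103)):
        for r in cams.pinpoint(p,n)[:1]: print(n,r["xy"],r["score"],atz(p,r["xy"],z))
a=np.radians(-7.7);ex=np.array([np.cos(a),np.sin(a)]);ey=np.array([-ex[1],ex[0]])
g=np.array([.533,.229])-.113*ex-.012*ey;print(g)
s=plan(*g,.14,-7.7)
E
```

```text
jar [248.4, 173.1] 0.83 [0.5885 0.2612 0.022 ]
tin [216.9, 349.8] 0.89 [ 0.3405 -0.2925  0.022 ]
scoop [244.0, 192.6] 0.63 [0.5481 0.1776 0.022 ]
caddy_handle [195.3, 165.4] 0.59 [0.4307 0.2461 0.103 ]
[0.4194 0.2322]
[{"offset":[-1.7,0.5,0.2],"roll":-0.16},{"offset":[-1.7,0.2,0.2],"roll":-0.16},{"offset":[-1.8,-0.1,0.3],"roll":-0.15},{"offset":[-1.7,-0.3,0.2],"roll":-0.16},{"offset":[-1.6,-0.6,0.2],"roll":-0.16},{"offset":[-1.6,-0.8,0.2],"roll":-0.16},{"offset":[-1.3,-1.1,0.3],"roll":-0.16},{"offset":[-1.2,-1.3,0.2],"roll":-0.16},{"offset":[-1,-1.5,0.2],"roll":-0.15},{"offset":[-0.7,-1.6,0.2],"roll":-0.16}]
end [0.4191 0.2327 0.1404] -7.8
```

Request:
step_arm:
  deltas:
    - {"offset":[-1.7,0.5,0.2],"roll":-0.16}
    - {"offset":[-1.7,0.2,0.2],"roll":-0.16}
    - {"offset":[-1.8,-0.1,0.3],"roll":-0.15}
    - {"offset":[-1.7,-0.3,0.2],"roll":-0.16}
    - {"offset":[-1.6,-0.6,0.2],"roll":-0.16}
    - {"offset":[-1.6,-0.8,0.2],"roll":-0.16}
    - {"offset":[-1.3,-1.1,0.3],"roll":-0.16}
    - {"offset":[-1.2,-1.3,0.2],"roll":-0.16}
    - {"offset":[-1,-1.5,0.2],"roll":-0.15}
    - {"offset":[-0.7,-1.6,0.2],"roll":-0.16}
    - {"offset":[0,0,0],"roll":0}
    - {"offset":[0,0,0],"roll":0}
  fingers: 4

```text
t: 32.15
tool_pos: [0.4194, 0.2326, 0.1402]
orientation: [-2.37, -2.061, 0.002]
force: [-0.1, 0.5, 0.2]
opening: 0.04
```

```bash
python3 - <<'E'
from h import *
np.set_printoptions(precision=4,suppress=True)
s=robot.read_state();print(s["tool_pos"],s["orientation"])
a=cams.read_camera("wrist");b=cams.read_camera("side");t=cams.read_camera("top")
for p,n in((a,"w"),(b,"s"),(t,"t")):
    for r in cams.pinpoint(p,"caddy_handle")[:1]: print(n,r["xy"],r["score"],atz(p,r["xy"],.103))
A=cv2.resize(a["pixels"],(400,300));B=cv2.resize(b["pixels"][120:240,140:300],(400,300),interpolation=2);C=cv2.resize(t["pixels"][120:330,110:390],(400,300),interpolation=2)
cv2.imwrite("pics/c7.png",cv2.cvtColor(np.vstack([np.hstack([A,B]),np.hstack([C,C*0])]),cv2.COLOR_RGB2BGR))
E
```

```text
[0.4194 0.2326 0.1402] [-2.3704 -2.0614  0.0015]
w [277.9, 204.2] 0.92 [0.4199 0.2433 0.103 ]
s [191.2, 167.2] 0.59 [0.4181 0.2419 0.103 ]
t [166.0, 286.1] 0.58 [0.4195 0.2506 0.103 ]
```

View pics/c7.png

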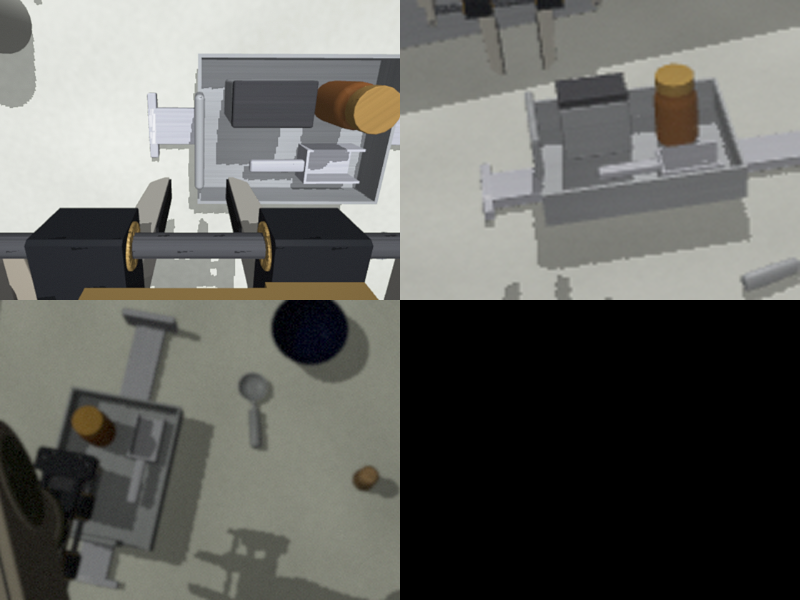

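The combined view shows the jar and tin upright, the scoop flat and open side up, all inside the walls. The handle bar lies between the jaws in the wrist view at (200,140). Now I pinch it.

Request:
step_arm:
  deltas:
    - {"offset":[0,0,3],"roll":0}
    - {"offset":[0,0,3],"roll":0}
    - {"offset":[0,0,2.4],"roll":0}
    - {"offset":[0,0,1],"roll":0}
    - {"offset":[0,0,0],"roll":0}

```text
t: 33.08
tool_pos: [0.4192, 0.2326, 0.0466]
orientation: [-2.367, -2.065, 0.002]
force: [0.1, 0.2, 1.1]
opening: 0.04
```

Request:
step_arm:
  deltas:
    - {"offset":[0,0,0],"roll":0}
    - {"offset":[0,0,0],"roll":0}
    - {"offset":[0,0,0],"roll":0}
    - {"offset":[0,0,0],"roll":0}
    - {"offset":[0,0,0],"roll":0}
  fingers: 0
  grip_force: 20

```text
t: 33.7
tool_pos: [0.4199, 0.2329, 0.0474]
orientation: [2.367, 2.065, 0.001]
force: [0.1, 0.3, 3.2]
opening: 0.0091
```

Request:
step_arm:
  deltas:
    - {"offset":[0,0.3,0],"roll":0}
    - {"offset":[0,0.7,0],"roll":0}
    - {"offset":[0,1,0],"roll":0}
    - {"offset":[0,1.2,0],"roll":0}
    - {"offset":[0,1.3,0],"roll":0}
    - {"offset":[0,1.3,0],"roll":0}
    - {"offset":[0,1.3,0],"roll":0}
    - {"offset":[0,1.3,0],"roll":0}
    - {"offset":[0,1,0],"roll":0}
    - {"offset":[0,0.6,0],"roll":0}
    - {"offset":[0,0,0],"roll":0}

```text
t: 35.08
tool_pos: [0.5195, 0.2186, 0.0474]
orientation: [2.367, 2.064, 0.001]
force: [2.3, -3.2, 4.6]
opening: 0.009
```

Moved 100 mm with little side force. Next I continue to just short of the stop, then ease in.

Request:
step_arm:
  deltas:
    - {"offset":[0,0.4,0],"roll":0}
    - {"offset":[0,0.8,0],"roll":0}
    - {"offset":[0,1,0],"roll":0}
    - {"offset":[0,1,0],"roll":0}
    - {"offset":[0,0.8,0],"roll":0}
    - {"offset":[0,0.6,0],"roll":0}
    - {"offset":[0,0.4,0],"roll":0}
    - {"offset":[0,0.4,0],"roll":0}
    - {"offset":[0,0,0],"roll":0}

```text
t: 36.2
tool_pos: [0.5634, 0.2126, 0.0465]
orientation: [-2.358, -2.061, 0.021]
force: [-41.0, -2.6, 32.3]
opening: 0.0252
```

Request:
step_arm:
  deltas:
    - {"offset":[0,0.2,0],"roll":0}
    - {"offset":[0,0.2,0],"roll":0}
    - {"offset":[0,0.2,0],"roll":0}
    - {"offset":[0,0,0],"roll":0}

```text
t: 36.7
tool_pos: [0.5691, 0.2118, 0.0464]
orientation: [-2.357, -2.06, 0.021]
force: [-40.3, -3.2, 30.7]
opening: 0.0365
```

The push met something solid about 133 mm in and the fingers slipped along the bar. I'll ease back to relieve the force and then look.

Request:
step_arm:
  deltas:
    - {"offset":[0,-0.8,0],"roll":0}
    - {"offset":[0,-0.8,0],"roll":0}
    - {"offset":[0,-0.3,0],"roll":0}
    - {"offset":[0,0,0],"roll":0}
    - {"offset":[0,0,0],"roll":0}
  fingers: 4

```text
t: 37.33
tool_pos: [0.5595, 0.2136, 0.047]
orientation: [2.367, 2.065, 0.0]
force: [-0.2, -0.4, 0.1]
opening: 0.04
```

```bash
python3 - <<'E'
from h import *
np.set_printoptions(precision=4,suppress=True)
s=robot.read_state();print(s["tool_pos"],s["force"],s["opening"])
a=cams.read_camera("wrist");b=cams.read_camera("side");t=cams.read_camera("top")
for p,n in((a,"w"),(b,"s"),(t,"t")):
    for k,z in(("caddy_handle",.103),("caddy_in",.022),("jar",.022),("scoop",.022),("rail",0)):
        for r in cams.pinpoint(p,k)[:1]: print(n,k,r["xy"],round(r["score"],2),atz(p,r["xy"],z))
A=cv2.resize(a["pixels"],(400,300));B=cv2.resize(b["pixels"][120:240,180:340],(400,300),interpolation=2);C=cv2.resize(t["pixels"][90:300,110:390],(400,300),interpolation=2)
D=cv2.resize(b["pixels"][140:215,250:350],(400,300),interpolation=2)
cv2.imwrite("pics/c8.png",cv2.cvtColor(np.vstack([np.hstack([A,B]),np.hstack([C,D])]),cv2.COLOR_RGB2BGR))
E
```

```text
[0.5595 0.2136 0.047 ] [-0.1596 -0.3707  0.1225] 0.039965754634613056
w caddy_handle [270.8, 257.8] 0.63 [0.5566 0.2248 0.103 ]
w caddy_in [433.5, 209.2] 0.66 [0.6682 0.2093 0.022 ]
w jar [525.3, 155.3] 0.7 [0.7294 0.239  0.022 ]
w scoop [465.3, 268.0] 0.86 [0.6912 0.1602 0.022 ]
w rail [212.1, 198.5] 0.88 [0.5106 0.2327 0.    ]
s caddy_handle [240.1, 160.8] 0.74 [0.5549 0.2218 0.103 ]
s caddy_in [278.6, 177.6] 0.92 [0.6661 0.2076 0.022 ]
s jar [293.9, 170.8] 0.8 [0.7214 0.2224 0.022 ]
s scoop [292.4, 186.5] 0.95 [0.6888 0.1535 0.022 ]
s rail [225.8, 189.3] 0.82 [0.5089 0.2376 0.    ]
t caddy_handle [183.2, 224.7] 0.74 [0.5507 0.2277 0.103 ]
t caddy_in [199.9, 184.0] 0.6 [0.6651 0.2182 0.022 ]
t jar [192.2, 158.9] 0.58 [0.7269 0.2425 0.022 ]
t scoop [225.4, 173.3] 0.97 [0.6945 0.1595 0.022 ]
t rail [188.6, 249.1] 0.61 [0.511  0.2352 0.    ]
```

View pics/c8.png

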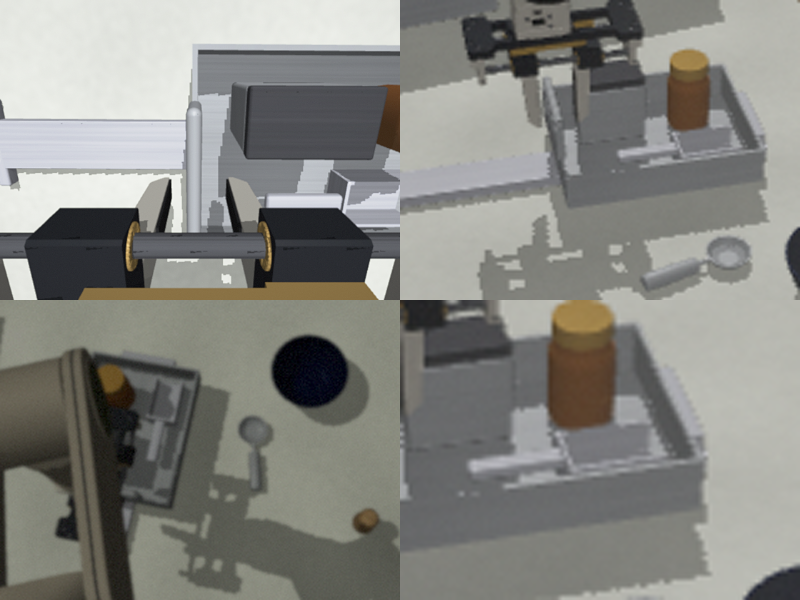

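The last picture shows the caddy's far wall against the stop plate (top-right panel at (750,105)), with the contents unchanged. The floor centre is 158 mm from the rail origin, so the caddy started about 25 mm along the rail and that contact was the end stop. I'll confirm with a light push from the rear finger.

Request:
step_arm:
  deltas:
    - {"offset":[0,0.4,0],"roll":0}
    - {"offset":[0,0.3,0],"roll":0}
    - {"offset":[0,0.2,0],"roll":0}
    - {"offset":[0,0,0],"roll":0}

```text
t: 38.72
tool_pos: [0.5683, 0.2124, 0.0469]
orientation: [-2.367, -2.065, 0.0]
force: [-0.5, 0.1, 0.5]
opening: 0.0398
```

Request:
step_arm:
  deltas:
    - {"offset":[0,0.2,0],"roll":0}
    - {"offset":[0,0,0],"roll":0}

```text
t: 38.98
tool_pos: [0.5702, 0.2121, 0.0469]
orientation: [2.367, 2.065, 0.0]
force: [-0.4, 0.3, 0.6]
opening: 0.0399
```

Request:
step_arm:
  deltas:
    - {"offset":[0,0.2,0],"roll":0}
    - {"offset":[0,0,0],"roll":0}

```text
t: 39.22
tool_pos: [0.5712, 0.2121, 0.0468]
orientation: [-2.366, -2.065, 0.002]
force: [-5.1, -0.0, 2.3]
opening: 0.04
```

Request:
step_arm:
  deltas:
    - {"offset":[0,0.1,0],"roll":0}
    - {"offset":[0,0,0],"roll":0}

```text
t: 39.48
tool_pos: [0.5713, 0.212, 0.0467]
orientation: [-2.365, -2.064, 0.004]
force: [-9.5, 0.9, 5.2]
opening: 0.04
```

The force rises to 9.5 N with no advance, well above the 3 N sliding friction, so the caddy is home. Centre the open fingers on the bar, lift away and check.

Request:
step_arm:
  deltas:
    - {"offset":[0,-0.8,0],"roll":0}
    - {"offset":[0,-0.6,0],"roll":0}
    - {"offset":[0,0,0],"roll":0}
    - {"offset":[0,0,-2],"roll":0}
    - {"offset":[0,0,-4],"roll":0}
    - {"offset":[0,0,-5],"roll":0}
    - {"offset":[0,0,-5],"roll":0}
    - {"offset":[0,-5,0],"roll":0}
    - {"offset":[0,-5,0],"roll":0}
    - {"offset":[0,-5,0],"roll":0}
    - {"offset":[0,0,0],"roll":0}
    - {"offset":[0,0,0],"roll":0}

```text
t: 40.98
tool_pos: [0.4116, 0.2342, 0.2086]
orientation: [2.366, 2.065, 0.004]
force: [0.0, 0.6, 0.5]
opening: 0.0398
```

```bash
python3 - <<'E'
from h import *
np.set_printoptions(precision=4,suppress=True)
s=robot.read_state();print(s["t"],s["tool_pos"],s["force"])
c0=None
for n in("side","top"):
    p=cams.read_camera(n)
    for k,z in(("caddy_handle",.103),("caddy_in",.022),("jar",.022),("tin",.022),("scoop",.022),("scoop_end",.046),("shaker",0),("bowl",0),("spoon",0)):
        print(n,k,[(round(r["score"],2),atz(p,r["xy"],z)[:2].round(3).tolist()) for r in cams.pinpoint(p,k)[:2]])
    t=cams.silhouettes(p,"jar")[0]["mask"];y,x=np.where(t);print("jar bbox",x.min(),x.max(),y.min(),y.max())
E
```

```text
40.975 [0.4116 0.2342 0.2086] [0.0349 0.5728 0.4608]
side caddy_handle [(0.71, [0.554, 0.213])]
side caddy_in [(0.75, [0.667, 0.219]), (0.4, [0.504, 0.216])]
side jar [(0.87, [0.724, 0.236])]
side tin [(0.82, [0.63, 0.247]), (0.64, [0.344, -0.294])]
side scoop [(0.79, [0.685, 0.169])]
side scoop_end [(0.94, [0.624, 0.176])]
side shaker [(0.73, [0.532, -0.19])]
side bowl [(0.71, [0.776, -0.079])]
side spoon [(0.82, [0.648, 0.014])]Traceback (most recent call last):
  File "<stdin>", line 9, in <module>
IndexError: list index out of range
```

```bash
python3 -c "
from h import *
print(robot.close_job())"
```

```text
the job is handed in; nothing more can be done
None
```

The honey jar, the 80×45 mm tea tin and the scoop are in the caddy and released. The caddy was then slid to the end stop, and I handed the job in at about 41 s.

- **Placing:** The jar touched down at less than 1 N net force. Pictures taken before and at the end of the slide show the jar and tin upright and the scoop flat, open side up, all inside the walls.
- **Caddy home:** The caddy's far wall sits against the stop plate. A light re-push rose to 9.5 N with no movement, against about 3 N of sliding friction. The floor centre measures about 158 mm from the rail origin, against 160 mm expected and within measuring error.
- **Bystanders:** In the side view the shaker, bowl and spoon were within about 5 mm of their first positions, and the arm was clear of everything.

What did not go smoothly:
- **Scoop grasp:** It missed twice because the real fingertips sit about 40 mm above the reported TCP. I worked this out from the pictures and corrected for it.
- **End stop:** The caddy started about 25 mm along the rail rather than at 0, so I met the stop sooner than planned. The fingers pressed the bar with about 41 N in x and 32 N in z (about 52 N in all) and slipped on it before I backed off. That is below the 120 N wrist limit. It is above 40 N, but the pads were pressing, not the arm or the gripper's body.
- **Final check:** The last script crashed before the top view (the jar outline was not found in the side view), so the closing positions come from the side camera alone.

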